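# Puff the lens adapter clean and hold it up to the inspection camera

## Task

Blow the dust off the lens mount adapter while it still stands on its clear block: press the red nozzle cap of the air canister fully down and let it spring back up. Then pick the adapter up and finish holding it in mid-air, still, squarely in front of the inspection camera: centre of the ring on the camera's line of sight and 100 mm from the lens glass, black end with the red dots facing straight into the lens (tipped up to match the camera's downward look), foot at the bottom. Do not touch the camera or disturb the four lenses on the risers; the program ends with the adapter still in the gripper.

Things in the scene. Friction and masses are not known exactly. Their poses are not given: they have to be found in the camera images.
- nozzle_cap (a joint): travel of the sprung red nozzle cap straight down, in m: 0 at rest (up), 0.006 fully down. About 1 N starts it, about 5.5 N puts it fully down; it springs back by itself.
- cap_top (a point): centre of the flat top of the red nozzle cap (30 mm diameter, 18 mm high) of the fixed blue air canister (50 mm diameter), 146 mm above the work surface at rest. z up; y points away from the adapter's clear block, whose centre is 124 mm off along -y. A short black spout reaches 38 mm from the cap's centre towards the block. Both stand on a grey plate (110 x 250 x 6 mm).
- adapter_center (a point): centre of the ring of the loose lens mount adapter: an aluminium tube, 64 mm outer and 46 mm inner diameter, 26 mm long, axis level at the start, on a foot. x: along the ring's axis, out of the black end with two red dots on its face (the other end is bare metal); z: from foot to ring top. Ring top 32 mm above this point. Grip it there from above, across its 26 mm length (closing along x).
- adapter_sight (a point): imaginary point on the adapter's ring axis, 60 mm from the ring's centre on the side of the black end; same axes as adapter_center.
- adapter: the same adapter, about 130 g; origin at the centre of the underside of its foot (26 x 36 x 12 mm), 43 mm below the ring's centre; axes as adapter_center. At the start it stands upright on a fixed clear block (44 x 52 mm, top 30 mm above the work surface).
- lens_glass (a point): centre of the front glass (40 mm diameter) of the inspection camera: a black lens barrel of 52 mm diameter, 45 mm long, before a grey 95 x 60 mm body on a column; its height differs from time to time. It looks along its own -x, 0.35 rad below level, roughly towards the robot; y is level; z is up and square to the line of sight.
- focus (a point): the point in the air on the camera's line of sight, 100 mm in front of the glass, where the ring's centre belongs; axes as lens_glass (x points to the glass). A rightly held adapter has the same axes as this.
- camera_head: the inspection camera; its origin is the centre of the front glass, axes as lens_glass. It reaches 140 mm back from the glass, 48 mm to either side and 45 mm above the line of sight; its fixed column behind it is 342 mm tall on a 110 x 130 mm foot. Not to be touched, also when swinging past.
- lens1: bystander: black camera lens 1, loose, 54 mm diameter, 38 mm tall, standing upright on the lower step (25 mm up) of the clear acrylic risers (170 x 200 mm, beside the work); origin at the centre of its underside.
- lens2: bystander: black camera lens 2, loose, 58 mm diameter, 48 mm tall, standing upright on the lower step (25 mm up) of the clear acrylic risers (170 x 200 mm, beside the work); origin at the centre of its underside.
- lens3: bystander: black camera lens 3, loose, 62 mm diameter, 56 mm tall, standing upright on the upper step (60 mm up) of the clear acrylic risers (170 x 200 mm, beside the work); origin at the centre of its underside.
- lens4: bystander: black camera lens 4, loose, 66 mm diameter, 68 mm tall, standing upright on the upper step (60 mm up) of the clear acrylic risers (170 x 200 mm, beside the work); origin at the centre of its underside.
Things that resemble listed ones, but are neither listed nor needed, are in the scene too. What is shaped like the adapter but pink is not meant.

How it is judged:
By the outcome, as a careful person would: the job done as asked, in the order asked, and still so for the second after the job is handed in, while the arm keeps its last pose, push and grip.
It also fails if it takes over 48 s, if anything falls off the work surface, if the arm or the gripper's body presses on something with over 40 N, if the wrist force passes 120 N, or if a joint passes its speed limit or range.

## Robot

A 6-joint arm with a two-finger parallel gripper is mounted at the origin on the work surface. World frame = base frame: x ahead of the robot, y to its left, z up, the work surface at z = 0. Lengths are in mm, angles in rad, forces in N, time in s.
With the tool pointing down it reaches from about 325 to 750 mm from the base axis. Payload 7.6 kg.
Tool frame: the origin (TCP) lies between the finger pads; the fingertips stand 11 mm ahead of it and the grasp point (between the pads) lies 8 mm behind it; x points along the fingers, y is the direction in which the jaws open and shut, and the axes are right-handed (so a half turn about x gives the same grasp; the last joint's range is limited). The gripper opens to 85 mm and grips with 20 to 120 N. Pads are 22 mm wide; open, the fingers measure 114 mm over their backs; the gripper's body (76 mm by 85 mm) begins 54 mm behind the grasp point. The pads swing forward as they close: fully open they stand 13 mm farther back than shut.
Start: joints at [1.088, 0.052, 1.401, -0, 1.689, -0.07], TCP at [210.603, 480.927, 242.323] pointing down, gripper open.
Joint ranges: [-2.9, 2.9], [-0.91, 2.17], [0.12, 2.37], [-1.06, 4.2], [0.26, 2.73], [-2.93, 2.93]. Speed limits (rad/s): [2.57, 2.57, 3.01, 3.14, 3.14, 3.14].

## Interface

Orientations are given as a 3x3 rotation matrix whose columns are the frame's x, y, z axes.
In Python, from rig import bot gives the robot as it stands. The module is installed in compiled form; this text tells all that it offers.
- The arm moves only by the tool apply_moves, never from a script. Its argument "motion" is one flat list of numbers, 5 for each row, row after row: the shift along the tool's x, y, z in mm, then the turn about the tool's x in degrees, then the opening in per cent of the stroke, from 0 (shut) to 100 (fully open). In form: [tx, ty, tz, twist, hand, tx, ty, tz, twist, hand, ...]. A call has 1 to 20 rows; each row shifts and turns the commanded pose from where the row before left it, along the tool's axes as they then stand; what a row does not reach is not made up. A row lasts 1/8 s, in which the tool goes at most 62.5 mm and 10.7 degrees, less where a joint would pass 70% of its speed; a pose out of reach is approached as far as the arm can. A call with a gripper value outside its range is refused whole. The fingers move at their own pace and stop on an object; the grip force is fixed at half the most. Time passes only in rows, so rows that do not move let the fingers close. It gives the time, the measured TCP pose, the force and the opening at its end, in the units of the state.
- bot.get_obs(): the state, without advancing time (a new reading comes with each control period).
- bot.camera(name): name is "scene" or "top" or "wrist"; returns a dict with "frame" (400x640x3 uint8, red, green, blue), "vfov" (degrees; the focal length in pixels is half the picture's height over the tangent of half this angle, whatever the lens; pixels are square), "cx", "cy" (the principal point, pixels), "R" (3x3) and "t" (3): a world point X has camera coordinates R X + t. Camera axes: x right, y down, z forward; pixel columns grow to the right and rows downward; lengths in mm; the calibration is good to about 2 mm. A picture is of the moment at which its call begins. There is no depth.
- bot.close_job(): hands the job in, once; it reports no verdict.
The state is a dict: "clock": time; "joint_positions": joint angles; "joint_velocities": joint speeds; "effort": joint torques, N m; "ee_pos": TCP position; "ee_rot": TCP orientation; "force": force on the tool from outside, world axes, zero at the start; "ft_torque": the same for the moment, N m; "grip_width": opening from 0.0 (shut) to 1.0 (fully open).
Only numpy, scipy, OpenCV 4.12 (cv2) and the standard library are available. Lean on these libraries where they do the work, as an engineer would, in place of code of your own. Each camera call takes 0.05 s, during which the arm holds its last target.

## Working session

There is one attempt and no reset: what is moved stays moved. The work goes in short steps, Python scripts to look and compute and a tool call to move; the robot and the scene stay as the last step left them, time stands still between calls to the robot, and variables do not carry over. Pictures are saved under pics/ and viewed, and the job is handed in when it is done.

Besides the shell and the picture viewer there is one more tool, called after "Emit:" as name(argument=value, ...) on one line, values as JSON. apply_moves: Moves the arm, as the interface text tells. Its arguments: {"type":"object","properties":{"motion":{"type":"array","items":{"type":"number"}}},"required":["motion"]}

```bash
mkdir -p pics
cat > h.py <<'E'
import numpy as np, cv2
from rig import bot
def snap(n,f):
    c=bot.camera(n); cv2.imwrite('pics/'+f,c['frame'][:,:,::-1]); np.savez('pics/'+f[:-4],**{k:c[k] for k in c}); return c
E
python3 - <<'E'
from h import *
np.set_printoptions(precision=3,suppress=True)
for n in ['scene','top','wrist']:
    c=snap(n,n+'0.png'); R=np.array(c['R']); print(n,c['vfov'],c['cx'],c['cy'],-R.T@np.array(c['t']),R.tolist())
o=bot.get_obs(); print(o)
E
```

```text
scene 55.95503504399811 322.432812353065 198.55245718907298 [1216.404   27.026  981.29 ] [[-0.052153184844669784, 0.9985265774257079, 0.014990646585773686], [0.7984813157905218, 0.05071065099683917, -0.5998800031747302], [-0.5997563118834139, -0.01931590147983355, -0.7999495373497173]]
top 44.43745558007472 320.5007392992877 198.05838737472345 [ 404.147   16.916 1529.402] [[0.025657414826603518, -0.9995333368212346, 0.016577262965402392], [-0.9914683939301159, -0.027563317232954482, -0.1273997149947817], [0.12779718659677788, -0.013167084951652521, -0.9917129156020024]]
wrist 61.56215508078428 316.942746705022 199.10862998495878 [138.695 511.925 373.308] [[0.40177060609774257, 0.9157398570237587, -0.0009456923178480997], [0.8730647212174458, -0.38273537465371077, 0.30211194209132], [0.2762939967522965, -0.12220534868323518, -0.9532719864298186]]
{'clock': 0.15, 'joint_positions': array([ 1.088,  0.053,  1.401, -0.   ,  1.689, -0.07 ]), 'joint_velocities': array([ 0.004, -0.003, -0.002, -0.002, -0.001,  0.001]), 'effort': array([  0.   , -38.195, -36.042,  -0.   ,   0.005,  -0.   ]), 'ee_pos': array([210.519, 480.736, 241.69 ]), 'ee_rot': array([[-0.001,  0.401,  0.916],
       [-0.001,  0.916, -0.401],
       [-1.   , -0.001, -0.   ]]), 'force': array([-0.627, -0.241, -0.08 ]), 'ft_torque': array([-0.018,  0.033,  0.021]), 'grip_width': 0.9984811422224138}
```

View pics/scene0.png

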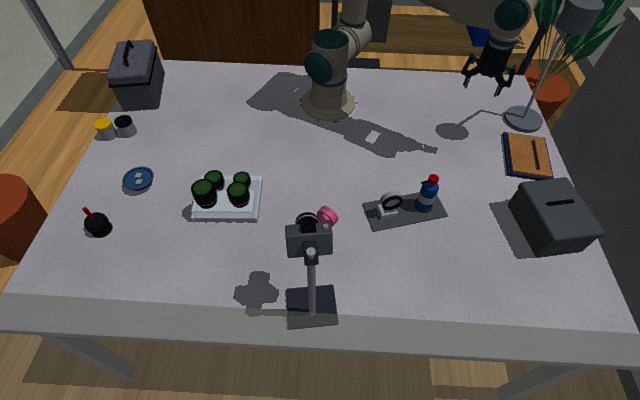

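View pics/top0.png

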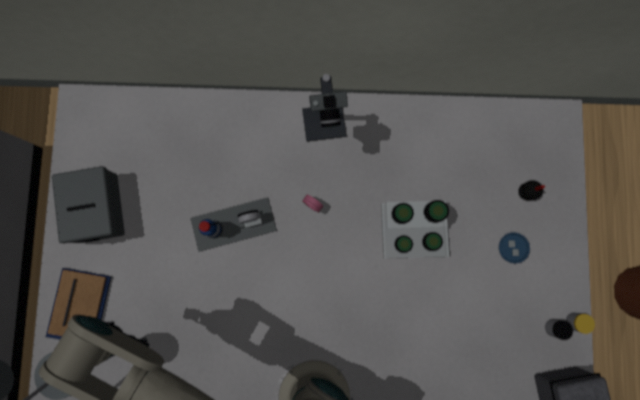

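View pics/wrist0.png

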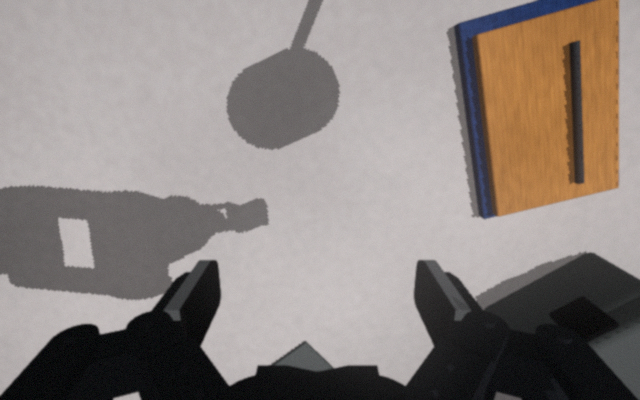

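The scene view shows the adapter at about (390,203), the red cap at (433,181), the inspection camera at about (310,235), the risers at (228,197) and the pink decoy at (328,214). I'll enlarge the views for measuring.

Run:
```python
import cv2,numpy as np
s=cv2.imread('pics/scene0.png'); t=cv2.imread('pics/top0.png')
def up(i,x,y,w,h,k): return cv2.resize(i[y:y+h,x:x+w],None,fx=k,fy=k,interpolation=cv2.INTER_CUBIC)
cv2.imwrite('pics/a.png',up(s,280,165,175,120,4.5))
cv2.imwrite('pics/b.png',up(t,180,60,200,150,4))
```

```text
(no output)
```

View pics/a.png

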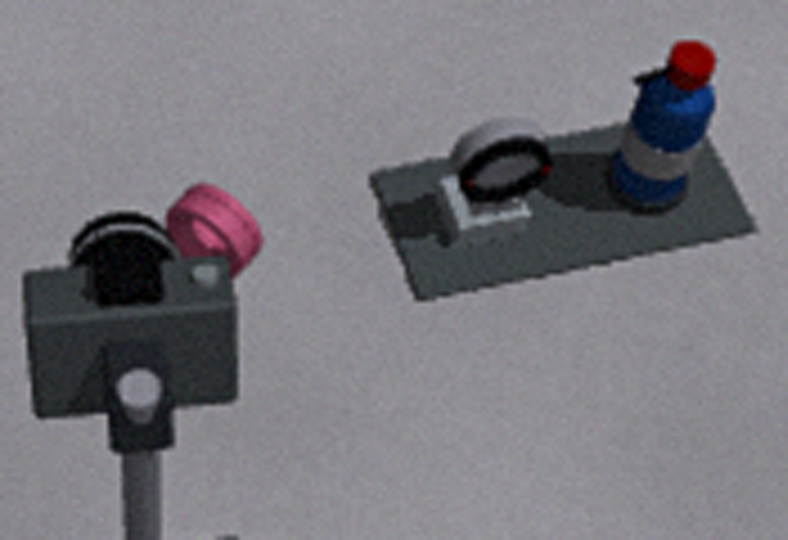

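View pics/b.png

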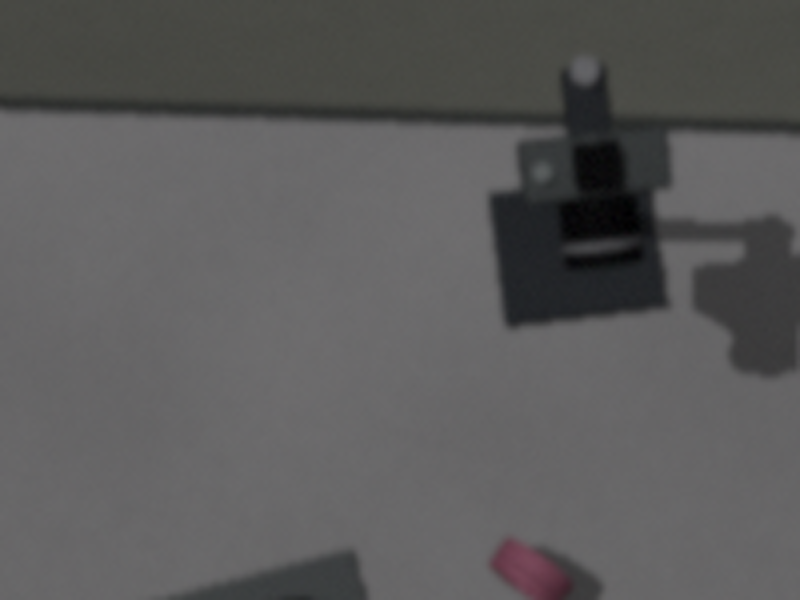

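The black end with red dots faces away from the robot, towards +x. Next I'll measure the cap, plate, ring and camera.

```bash
cat >> h.py <<'E'
np.set_printoptions(precision=3,suppress=True)
def load(f): return dict(np.load('pics/'+f+'.npz'))
def foc(c): return 200/np.tan(np.radians(float(c['vfov']))/2)
def ray(c,uv):
    f=foc(c); d=np.array([(uv[0]-c['cx'])/f,(uv[1]-c['cy'])/f,1.]); R=np.array(c['R'])
    return -R.T@np.array(c['t']), R.T@d/np.linalg.norm(d)
def plane(c,uv,z):
    o,d=ray(c,uv); return o+d*(z-o[2])/d[2]
def tri(*cu):
    A=np.zeros((3,3));b=np.zeros(3)
    rs=[ray(c,u) for c,u in cu]
    for o,d in rs: P=np.eye(3)-np.outer(d,d); A+=P;b+=P@o
    X=np.linalg.solve(A,b); return X,[round(float(np.linalg.norm((np.eye(3)-np.outer(d,d))@(X-o))),1) for o,d in rs]
def proj(c,X):
    p=np.array(c['R'])@np.asarray(X,float)+np.array(c['t']); f=foc(c); return np.array([c['cx']+f*p[0]/p[2],c['cy']+f*p[1]/p[2]])
def blobs(c,lo,hi,amin=15):
    h=cv2.cvtColor(c['frame'],cv2.COLOR_RGB2HSV); m=cv2.inRange(h,np.array(lo),np.array(hi))
    n,l,s,ce=cv2.connectedComponentsWithStats(m); return [(s[i].tolist(),ce[i]) for i in range(1,n) if s[i][4]>=amin],m
E
python3 - <<'E'
from h import *
S,T=load('scene0'),load('top0')
for c in (S,T):
    for lo,hi in (((0,170,70),(6,255,255)),((174,170,70),(180,255,255))):
        print(blobs(c,lo,hi,8)[0])
# plate, dark grey-green
for c,roi in ((S,(355,185,100,55)),(T,(180,190,110,70))):
    x,y,w,h=roi; f=cv2.cvtColor(c['frame'],cv2.COLOR_RGB2GRAY)[y:y+h,x:x+w]
    thr,m=cv2.threshold(f,0,255,cv2.THRESH_BINARY_INV+cv2.THRESH_OTSU)
    m=cv2.morphologyEx(m,cv2.MORPH_CLOSE,np.ones((9,9)))
    cs=max(cv2.findContours(m,0,2)[0],key=cv2.contourArea)
    hull=cv2.convexHull(cs); ap=cv2.approxPolyDP(hull,4,True)[:,0]+[x,y]
    print(thr,ap.tolist())
    for p in ap: print(plane(c,p,6))
E
```

```text
[([429, 174, 10, 8, 50], array([433.5, 177.6])), ([83, 208, 10, 10, 21], array([ 87.048, 211.714]))]
[]
[([200, 223, 9, 7, 52], array([204.173, 225.962]))]
[]
95.0 [[438, 185], [447, 216], [372, 231], [363, 203], [420, 185]]
[404.026 386.707   6.   ]
[528.892 398.515   6.   ]
[599.086 160.763   6.   ]
[494.771 134.642   6.   ]
[407.918 326.258   6.   ]
78.0 [[268, 198], [276, 230], [198, 249], [191, 218]]
[596.075 161.075   6.   ]
[496.606 132.334   6.   ]
[431.658 370.232   6.   ]
[526.822 397.391   6.   ]
```

Run:
```python
from h import *
S,T=load('scene0'),load('top0')
print(tri((S,(433.5,177.6)),(T,(204.2,226))), plane(T,(204.2,226),146),plane(S,(433.5,177.6),140))
b=np.array([596.1,161.1]),np.array([496.6,132.3]),np.array([431.7,370.2]),np.array([526.8,397.4])
ctr=sum(b)/4; d=(b[3]-b[0])+(b[2]-b[1]); d/=np.linalg.norm(d); print(ctr,d,np.arctan2(d[1],d[0]),ctr+62*d,ctr-62*d)
o=bot.get_obs(); print(o['ee_pos'],o['ee_rot'])
```

```text
(array([494.048, 324.661, 146.562]), [0.7, 0.7]) [493.975 324.072 146.   ] [488.331 327.742 140.   ]
[512.8  265.25] [-0.272  0.962] 1.8465874900303614 [495.917 324.907] [529.683 205.593]
[210.519 480.736 241.69 ] [[-0.001  0.401  0.916]
 [-0.001  0.916 -0.401]
 [-1.    -0.001 -0.   ]]
```

Emit:
apply_moves(motion=[0,-3.6,40,0,0,0,-3.6,40,0,0,0,-3.6,40,0,0,0,-3.6,40,0,0,0,-3.6,40,0,0,0,-3.6,40,0,0,0,-3.6,40,0,0,0,-3.6,42,0,0,10,0,0,10,0,10,0,0,10,0,0,0,0,10,0,0,0,0,10,0,0,0,0,10,0,0,0,0,0,0])

```text
clock: 1.9
ee_pos: [493.9, 325.3, 221.9]
ee_rot: [[-0.001, 0.959, 0.283], [-0.0, 0.283, -0.959], [-1.0, -0.001, 0.0]]
force: [0.1, 0.3, 0.7]
grip_width: 0.001
```

Run:
```python
from h import *
snap('wrist','wrist1.png'); snap('top','top1.png'); o=bot.get_obs(); print(o)
```

```text
{'clock': 2.0, 'joint_positions': array([0.52 , 0.247, 1.226, 0.   , 1.669, 0.231]), 'joint_velocities': array([-0.002, -0.001, -0.002, -0.001, -0.001,  0.009]), 'effort': array([ -0.003, -45.851, -35.939,  -0.   ,   0.002,   0.077]), 'ee_pos': array([493.932, 325.339, 222.062]), 'ee_rot': array([[-0.   ,  0.959,  0.285],
       [-0.   ,  0.285, -0.959],
       [-1.   , -0.   ,  0.   ]]), 'force': array([ 0.037, -0.534, -0.406]), 'ft_torque': array([-0.013, -0.02 ,  0.023]), 'grip_width': 0.0025951637525070156}
```

View pics/wrist1.png

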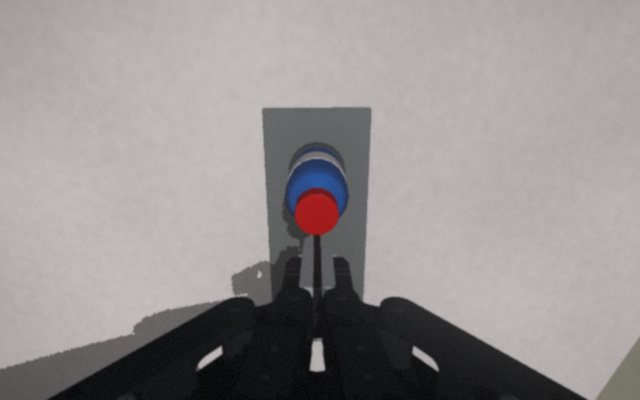

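The wrist view shows the red cap at (317,213) with the spout pointing down the image, towards the block.

Run:
```python
from h import *
W,T=load('wrist1'),load('top1')
b,m=blobs(W,(0,150,120),(8,255,255),100); print(b)
c=max(cv2.findContours(m,0,2)[0],key=cv2.contourArea); (x,y),r=cv2.minEnclosingCircle(c); print(x,y,r, 15*foc(W)/r)
X=plane(W,(x,y),146); print(X); print(np.linalg.norm(plane(W,(x+r,y),146)-X))
o=bot.get_obs(); print((X-o['ee_pos'])@o['ee_rot'])
```

```text
[([296, 194, 42, 41, 1253], array([316.204, 214.135]))]
316.3611145019531 213.77777099609375 21.290727615356445 236.55029029217008
[492.043 326.615 146.   ]
14.006210688170901
[76.063 -1.418 -1.765]
```

Emit:
apply_moves(motion=[30,-1,-1,0,0,25,0,0,0,0,8,0,0,0,0,6,0,0,0,0,0,0,0,0,0,0,0,0,0,0])

```text
clock: 2.75
ee_pos: [493.1, 326.2, 154.6]
ee_rot: [[0.001, 0.959, 0.282], [0.001, 0.282, -0.959], [-1.0, 0.002, -0.0]]
force: [-2.0, -0.9, 3.4]
grip_width: -0.002
```

Emit:
apply_moves(motion=[5,0,0,0,0,3,0,0,0,0,0,0,0,0,0])

```text
clock: 3.12
ee_pos: [493.5, 326.5, 150.6]
ee_rot: [[0.004, 0.959, 0.282], [0.002, 0.282, -0.959], [-1.0, 0.005, -0.001]]
force: [-10.7, -6.2, 25.8]
grip_width: -0.0
```

Run:
```python
from h import *
snap('wrist','wrist2.png'); o=bot.get_obs(); print(o['ee_pos'],o['force'])
```

```text
[493.459 326.478 150.576] [-11.541  -6.285  25.437]
```

View pics/wrist2.png

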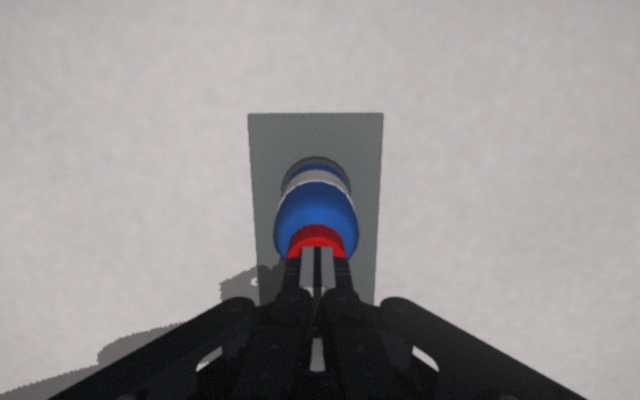

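Force is 25 N and the tips are 6.4 mm below the cap's rest height, so the cap was at its stop. I'll retract and go past the adapter to see it.

Emit:
apply_moves(motion=[-30,0,0,0,0,-40,0,0,0,0,-40,0,0,0,50,-20,0,44,0,100,0,0,44,0,100,0,0,44,0,100,0,0,44,0,100,0,0,34,0,100,0,0,0,0,100])

```text
clock: 4.3
ee_pos: [552.5, 122.5, 274.9]
ee_rot: [[0.0, 0.96, 0.278], [-0.0, 0.278, -0.96], [-1.0, 0.0, 0.0]]
force: [-0.4, 1.1, 0.6]
grip_width: 0.995
```

Run:
```python
from h import *
snap('wrist','wrist3.png'); snap('scene','scene3.png'); o=bot.get_obs(); print(o['ee_pos'],o['force'],o['joint_positions'])
```

```text
[551.961 124.722 275.054] [-0.901  0.159 -1.134] [ 0.157  0.163  1.217  0.     1.761 -0.128]
```

View pics/wrist3.png

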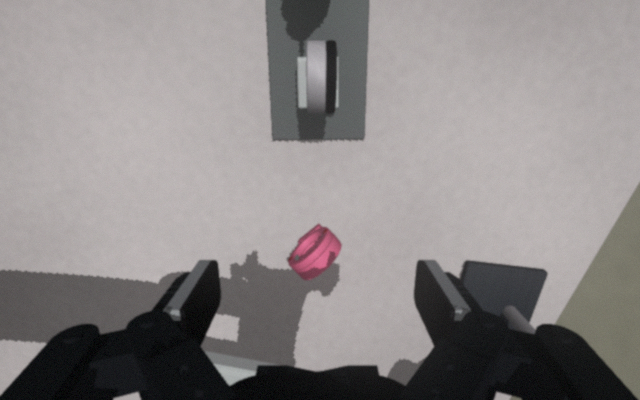

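View pics/scene3.png

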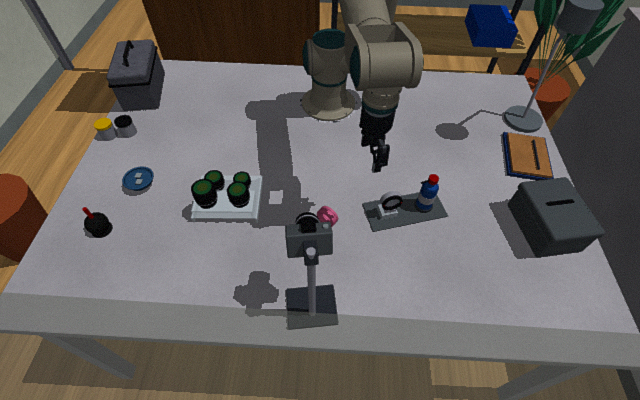

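The cap is up again and the adapter sits at (320,77) in the wrist view. Before grasping, I'll test in high free space how the arm behaves at its reach limit. The hold needs a 0.35 rad tilt, and the moves have no row for tilt.

Emit:
apply_moves(motion=[-50,0,0,0,100,-50,0,0,0,100,-50,0,0,0,100,0,50,0,0,100,0,50,0,0,100,0,50,0,0,100,0,40,0,0,100,0,20,0,0,100])

```text
clock: 5.4
ee_pos: [705.8, 173.7, 391.4]
ee_rot: [[0.031, 0.959, 0.283], [0.008, 0.283, -0.959], [-0.999, 0.032, 0.001]]
force: [-0.9, 0.1, 0.8]
grip_width: 1.001
```

Run:
```python
from h import *
o=bot.get_obs(); print(o['ee_pos'],o['ee_rot'],o['joint_positions'])
S0,S3=load('scene0'),load('scene3')
for c in (S0,S3): print([b for b in blobs(c,(0,170,70),(6,255,255),30)[0]])
W=load('wrist3')
g=cv2.resize(W['frame'][20:150,250:390],None,fx=5,fy=5,interpolation=cv2.INTER_CUBIC); cv2.imwrite('pics/c.png',g[:,:,::-1])
```

```text
[705.75  173.667 391.414] [[ 0.031  0.959  0.283]
 [ 0.008  0.283 -0.959]
 [-0.999  0.032  0.001]] [ 0.19   0.809  0.124  0.003  2.177 -0.096]
[([429, 174, 10, 8, 50], array([433.5, 177.6]))]
[([429, 174, 10, 9, 55], array([433.545, 177.873]))]
```

View pics/c.png

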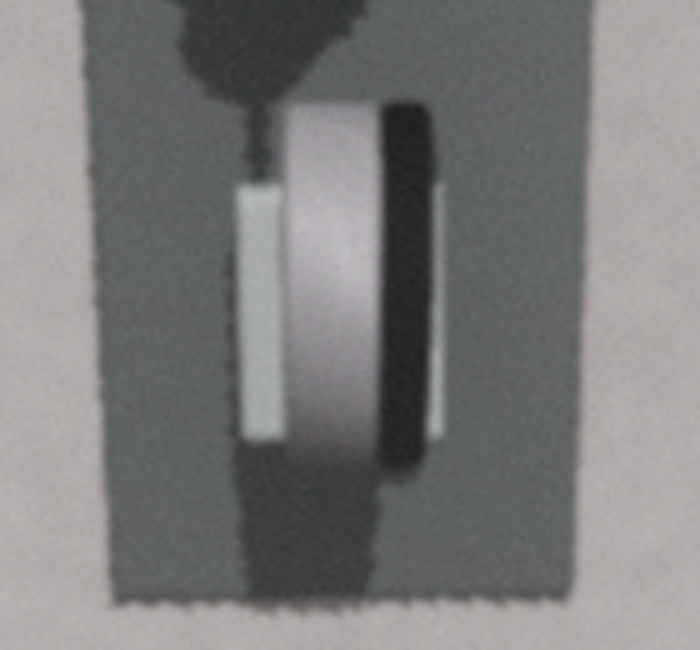

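At the limit (joint 3 at its stop) the tool starts leaning outward, in the direction I need. I'll check that the lean grows with pushing and stays after coming back.

Emit:
apply_moves(motion=[0,50,0,0,100,0,50,0,0,100,0,50,0,0,100,0,50,0,0,100])

```text
clock: 5.9
ee_pos: [765.8, 196.3, 336.1]
ee_rot: [[0.14, 0.949, 0.282], [0.035, 0.28, -0.959], [-0.99, 0.144, 0.006]]
force: [0.2, 0.3, -0.3]
grip_width: 1.001
```

Emit:
apply_moves(motion=[0,-40,0,0,100,0,-40,0,0,100,0,0,0,0,100])

```text
clock: 6.28
ee_pos: [698.6, 176.4, 326.0]
ee_rot: [[0.133, 0.95, 0.282], [0.034, 0.28, -0.959], [-0.991, 0.137, 0.005]]
force: [0.5, 0.4, -0.1]
grip_width: 0.996
```

Run:
```python
from h import *
o=bot.get_obs(); print(o['clock'],o['ee_pos'],o['ee_rot'],o['joint_positions'])
```

```text
6.275 [698.629 176.363 326.005] [[ 0.133  0.95   0.282]
 [ 0.034  0.28  -0.959]
 [-0.991  0.137  0.005]] [ 0.193  0.542  0.651  0.008  1.811 -0.091]
```

The lean persists, at 0.137 rad. Next, a vantage point for the inspection camera head, high and on the robot's side of it.

Emit:
apply_moves(motion=[-42,0,0,0,100,-42,-15,0,0,100,-40,-42,39,0,100,0,-42,39,0,100,0,-42,39,0,100,0,0,0,0,100])

```text
clock: 7.02
ee_pos: [586.9, 23.5, 430.0]
ee_rot: [[0.142, 0.95, 0.278], [0.033, 0.276, -0.961], [-0.989, 0.146, 0.008]]
force: [-0.3, 0.9, 1.4]
grip_width: 0.998
```

Run:
```python
from h import *
snap('wrist','wrist4.png'); snap('top','top4.png');o=bot.get_obs(); print(o['clock'],o['ee_pos'],o['ee_rot'],o['joint_positions'])
```

```text
7.125 [588.209  25.929 429.337] [[ 0.142  0.949  0.281]
 [ 0.034  0.279 -0.96 ]
 [-0.989  0.145  0.008]] [-0.036  0.176  0.9    0.041  1.924 -0.305]
```

View pics/wrist4.png

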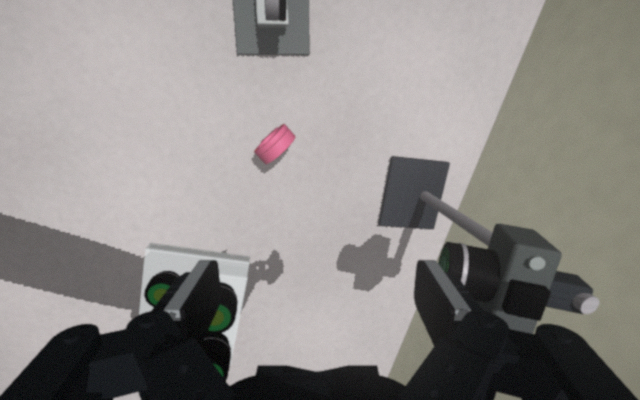

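Run:
```python
from h import *
for n,(x,y,w,h) in {'wrist4':(420,210,190,120),'top4':(290,70,70,60),'scene3':(270,200,80,60)}.items():
    g=cv2.resize(load(n)['frame'][y:y+h,x:x+w],None,fx=560/w,fy=560/w,interpolation=cv2.INTER_CUBIC); cv2.imwrite(f'pics/z_{n}.png',np.clip(g.astype(float)*1.6,0,255).astype('uint8')[:,:,::-1])
```

```text
(no output)
```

View pics/z_wrist4.png

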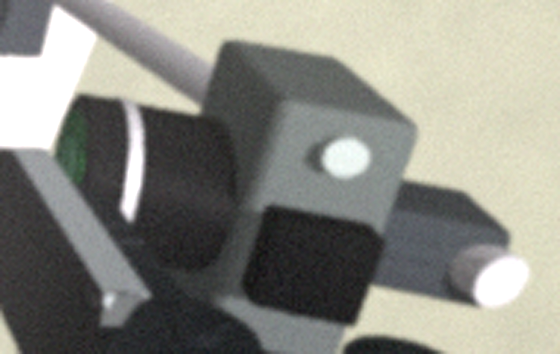

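View pics/z_top4.png

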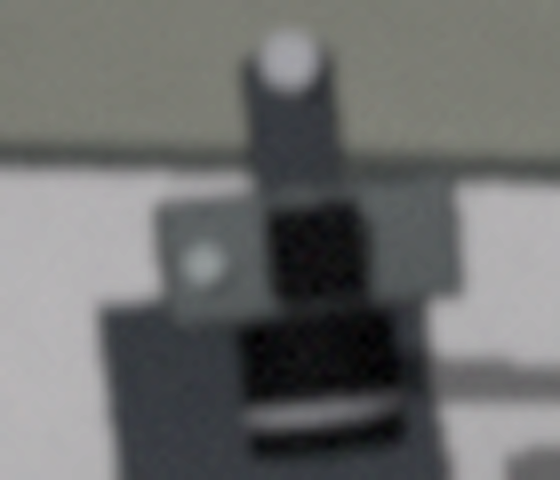

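View pics/z_scene3.png

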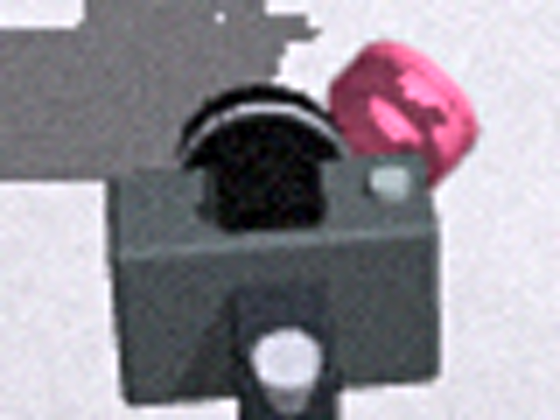

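The barrel is visible but a finger hides part of it. I'll take two closed-hand views with the head higher in the picture.

Emit:
apply_moves(motion=[0,0,40,0,0,0,0,40,0,0,0,0,30,0,0,0,0,0,0,0,0,0,0,0,0])

```text
clock: 7.75
ee_pos: [619.4, -78.4, 427.1]
ee_rot: [[0.137, 0.949, 0.283], [0.034, 0.281, -0.959], [-0.99, 0.141, 0.006]]
force: [-0.4, 0.7, -0.1]
grip_width: 0.005
```

Run:
```python
from h import *
snap('wrist','wrist5.png');o=bot.get_obs(); print(o['clock'],o['ee_pos'],o['joint_velocities'])
```

```text
7.8 [619.158 -78.267 427.048] [-0.    -0.012  0.016 -0.001  0.001 -0.004]
```

Emit:
apply_moves(motion=[15,-40,20,0,0,15,-40,20,0,0,0,-20,0,0,0,0,0,0,0,0,0,0,0,0,0])

```text
clock: 8.43
ee_pos: [539.6, -144.1, 383.6]
ee_rot: [[0.136, 0.95, 0.283], [0.033, 0.281, -0.959], [-0.99, 0.14, 0.006]]
force: [1.3, -0.0, -0.3]
grip_width: -0.002
```

Run:
```python
from h import *
snap('wrist','wrist6.png');o=bot.get_obs(); print(o['clock'],o['ee_pos'],o['joint_velocities'])
```

```text
8.475 [ 539.721 -144.196  383.285] [-0.001  0.01   0.001 -0.     0.001 -0.002]
```

View pics/wrist5.png

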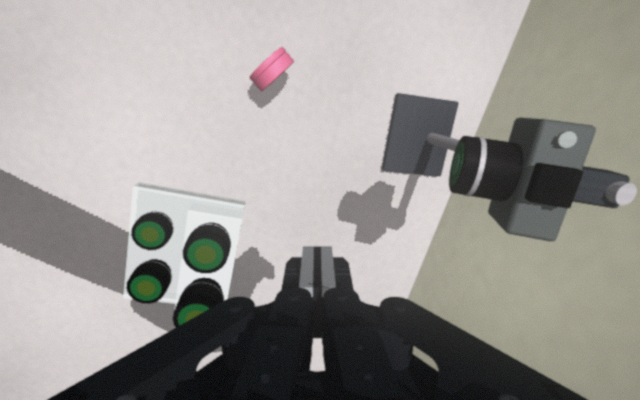

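View pics/wrist6.png

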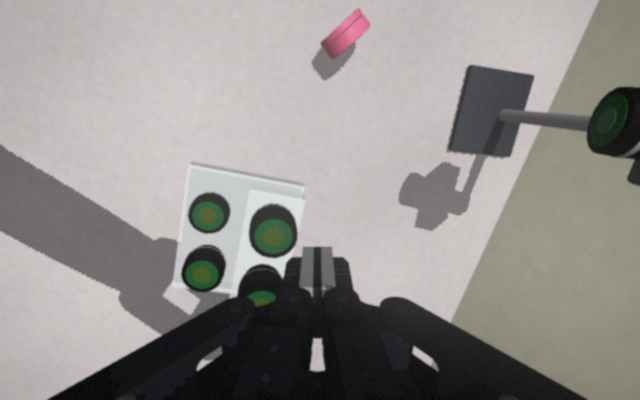

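Both views show the glass clearly: green at about (458,165) in the first and (611,123) in the second.

Run:
```python
from h import *
cs={}
for n,(x,y,w,h) in {'wrist5':(440,110,180,140),'wrist6':(575,75,65,110)}.items():
    c=load(n); f=c['frame']
    k=700/w; k=min(k,590/h)
    g=cv2.resize(f[y:y+h,x:x+w],None,fx=k,fy=k,interpolation=cv2.INTER_CUBIC); cv2.imwrite(f'pics/z_{n}.png',np.clip(g.astype(float)*2,0,255).astype('uint8')[:,:,::-1]); print(n,k)
    fi=cv2.GaussianBlur(f,(3,3),0).astype(int); m=((fi[:,:,1]-fi[:,:,0]>9)&(fi[:,:,1]-fi[:,:,2]>2)).astype('uint8'); mm=np.zeros_like(m); mm[y:y+h,x:x+w]=m[y:y+h,x:x+w]
    nl,l,s,ce=cv2.connectedComponentsWithStats(mm); i=1+np.argmax(s[1:,4]); print(s[i],ce[i])
    ct=max(cv2.findContours((l==i).astype('uint8'),0,2)[0],key=cv2.contourArea); e=cv2.fitEllipse(cv2.convexHull(ct)); print(e); cs[n]=(c,e[0])
print(tri(*cs.values()))
```

```text
wrist5 3.888888888888889
[451 143  13  42 318] [457.236 163.016]
((457.3141784667969, 162.94700622558594), (9.706839561462402, 42.1437873840332), 13.534866333007812)
wrist6 5.363636363636363
[ 590   94   39   52 1355] [608.866 119.565]
((608.8190307617188, 119.52589416503906), (30.673038482666016, 56.04447937011719), 28.606769561767578)
(array([755.613, -20.944, 281.355]), [0.1, 0.1])
```

View pics/z_wrist5.png

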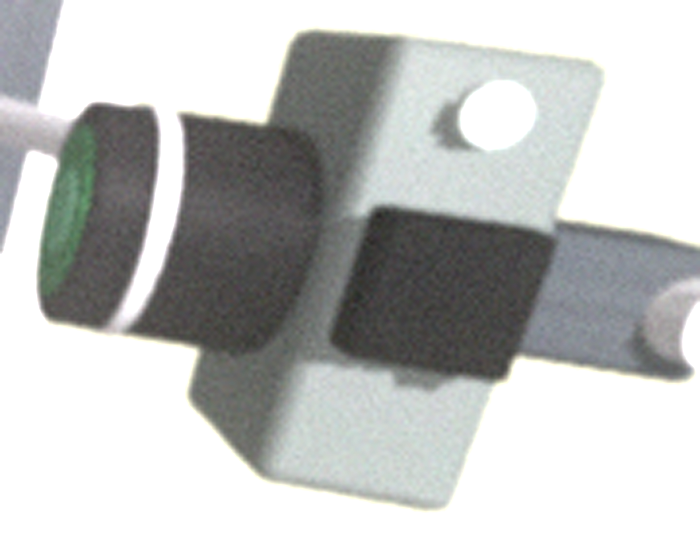

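View pics/z_wrist6.png

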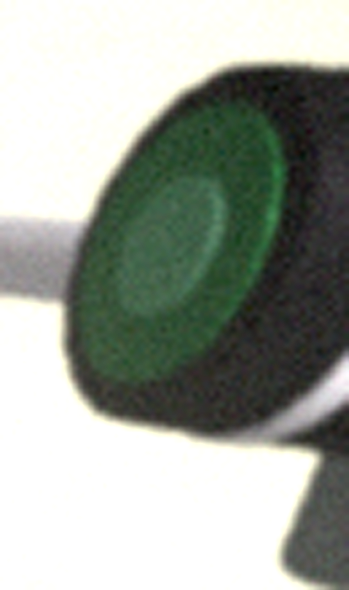

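Run:
```python
from h import *
W5,W6=load('wrist5'),load('wrist6')
k=3.8889
def z(p): return (440+p[0]/k,110+p[1]/k)
def hd(c,a,b,zz):
    A,B=plane(c,a,zz),plane(c,b,zz); d=B-A; return np.degrees(np.arctan2(d[1],d[0])),np.linalg.norm(d)
print('front edge',hd(W5,z((265,478)),z((405,38)),325)); print('rear',hd(W5,z((445,507)),z((603,65)),330))
for n,c,(x,y,w,h) in (('w5',W5,(372,85,95,97)),('w6',W6,(440,58,100,105))):
    g=cv2.cvtColor(c['frame'],cv2.COLOR_RGB2GRAY)[y:y+h,x:x+w]
    print(np.percentile(g,[5,20,50,80]))
    m=(g<85).astype('uint8')
    m=cv2.morphologyEx(m,cv2.MORPH_OPEN,np.ones((5,5)))
    ct=max(cv2.findContours(m,0,2)[0],key=cv2.contourArea); ap=cv2.approxPolyDP(cv2.convexHull(ct),5,True)[:,0]+[x,y]
    print(n,ap.tolist())
    P=[plane(c,p,8) for p in ap]
    for i in range(len(P)):
        d=P[(i+1)%len(P)]-P[i]; print(P[i],np.degrees(np.arctan2(d[1],d[0])),np.linalg.norm(d))
# glass diameter check
X=np.array([755.6,-20.9,281.4])
for c in (W5,W6): print(np.linalg.norm(X-ray(c,(0,0))[0])/foc(c))
T=load('top4'); print('top proj',proj(T,X),proj(load('scene3'),X))
```

```text
front edge (np.float64(98.95867411639172), np.float64(92.52206735836022))
rear (np.float64(99.33638418015873), np.float64(94.38345932814411))
[ 57.  80.  89. 211.]
w5 [[452, 109], [439, 173], [414, 173], [415, 143], [424, 124]]
[883.171  50.177   8.   ] -78.83206853216969 111.08029599707143
[904.686 -58.8     8.   ] -165.4965651199886 47.17708236670949
[859.012 -70.615   8.   ] 109.84072015578444 53.047271665395414
[841.007 -20.717   8.   ] 84.17743982526989 34.388834418340636
[844.496  13.495   8.   ] 43.48504625536377 53.3040478754045
[ 63.  71.  80. 195.]
w6 [[470, 66], [531, 76], [539, 123], [508, 155], [449, 148]]
[781.292  45.421   8.   ] 9.01535278736806 105.47712232374059
[885.466  61.949   8.   ] -50.90414797052513 78.31424813262586
[934.852   1.17    8.   ] -115.04222826417475 69.03059284378247
[905.632 -61.372   8.   ] -171.12366063296352 107.8279637912757
[799.096 -78.01    8.   ] 98.20806193172298 124.70794134635999
0.9764841528610697
1.0433359197239864
top proj [330.471 126.157] [307.    220.804]
```

```bash
cat >> h.py <<'E'
def axes(psi,th=0.35):
    x=np.array([np.cos(th)*np.cos(psi),np.cos(th)*np.sin(psi),np.sin(th)]); y=np.array([-np.sin(psi),np.cos(psi),0]); return np.array([x,y,np.cross(x,y)]).T
E
python3 - <<'E'
from h import *
X=np.array([755.6,-20.9,281.4]); R=axes(np.radians(9.0)); t=np.linspace(0,6.283,200)
for n in ('wrist5','wrist6'):
    c=load(n)
    for off,r in ((0,20),(0,26)):
        P=np.array([proj(c,X+R@[off,r*np.cos(a),r*np.sin(a)]) for a in t]).astype('float32')
        print(n,r,'bbox',P.min(0),P.max(0),'ell',cv2.fitEllipse(P),'ctr',proj(c,X))
print('focus',X-100*R[:,0]); print(R)
E
```

```text
wrist5 20 bbox [450.735 140.612] [464.767 184.996] ell ((457.7508850097656, 162.80491638183594), (9.9608154296875, 45.47168731689453), 12.86988353729248) ctr [457.376 163.004]
wrist5 26 bbox [448.869 133.774] [467.154 191.56 ] ell ((458.0113220214844, 162.6666259765625), (12.987100601196289, 59.20455551147461), 12.877084732055664) ctr [457.376 163.004]
wrist6 20 bbox [591.47   92.486] [629.001 145.191] ell ((610.235595703125, 118.83845520019531), (30.00334358215332, 57.32584762573242), 27.489463806152344) ctr [608.858 119.358]
wrist6 26 bbox [586.706  84.145] [635.685 152.806] ell ((611.1956787109375, 118.47663116455078), (39.14076614379883, 74.71096801757812), 27.561565399169922) ctr [608.858 119.358]
focus [662.819 -35.595 247.11 ]
[[ 0.928 -0.156 -0.339]
 [ 0.147  0.988 -0.054]
 [ 0.343  0.     0.939]]
```

Run:
```python
from h import *
c5,c6=load('wrist5'),load('wrist6')
X,r=tri((c5,(456.94,163.15)),(c6,(607.44,120.2))); R=axes(np.radians(9.0)); print(X,r,'focus',X-100*R[:,0])
# adapter from wrist3: ring top band corners z=105 (30+43+32)
W=load('wrist3'); k=5
# ring outline from zoom: bare left end x~283, black right end x~432; rows
q=lambda u,v:(250+u/k,20+v/k)
L=[plane(W,q(282,180),105),plane(W,q(284,350),105)]; Rr=[plane(W,q(435,180),105),plane(W,q(430,350),105)]
print(L,Rr)
for a,b in (L,Rr): d=a-b; print(np.degrees(np.arctan2(d[1],d[0])))
# block edges (top z=30)
B=[plane(W,q(*p),30) for p in ((238,185),(242,440),(442,440),(443,183))]; print(np.array(B), sum(B)/4)
d=B[0]-B[1]; print(np.degrees(np.arctan2(d[1],d[0])),np.linalg.norm(d)); d=B[3]-B[2]; print(np.degrees(np.arctan2(d[1],d[0])),np.linalg.norm(d),np.linalg.norm(B[0]-B[3]))
```

```text
[756.375 -21.329 279.811] [0.2, 0.2] focus [663.594 -36.024 245.522]
[array([513.612, 222.405, 105.   ]), array([521.15 , 196.641, 105.   ])] [array([538.016, 229.46 , 105.   ]), array([545.114, 203.568, 105.   ])]
106.30769731595052
105.33194583871379
[[501.048 225.302  30.   ]
 [515.218 176.199  30.   ]
 [556.851 188.232  30.   ]
 [541.797 237.482  30.   ]] [528.728 206.804  30.   ]
106.09650182242997 51.10604465237167
106.99664264944002 51.499568234221684 42.52973769419071
```

The glass is at about (756,-21,280) with a 9° heading, and the predicted glass ellipses match both views. Next I'll go to the inner reach limit to take the lean back out.

Emit:
apply_moves(motion=[-3,-23,-46,0,100,-3,-23,-46,0,100,-3,-23,-46,0,100,-3,-23,-46,0,100,-3,-23,-46,0,100,-3,-23,-46,0,100,0,-50,0,0,100,0,-50,0,0,100])

```text
clock: 9.48
ee_pos: [231.5, 53.4, 366.3]
ee_rot: [[0.135, 0.949, 0.285], [0.034, 0.283, -0.958], [-0.99, 0.139, 0.006]]
force: [-0.2, -0.3, 0.9]
grip_width: 0.998
```

Run:
```python
from h import *
o=bot.get_obs(); print(o['clock'],o['ee_pos'],o['ee_rot'],o['joint_positions'])
```

```text
9.475 [231.528  53.417 366.333] [[ 0.135  0.949  0.285]
 [ 0.034  0.283 -0.958]
 [-0.99   0.139  0.006]] [ 0.037 -0.872  1.827  0.033  2.049 -0.235]
```

Emit:
apply_moves(motion=[0,-20,0,0,100,0,-20,0,0,100,0,-20,0,0,100])

```text
clock: 9.85
ee_pos: [209.9, 42.9, 375.0]
ee_rot: [[0.109, 0.953, 0.282], [0.028, 0.281, -0.959], [-0.994, 0.113, 0.004]]
force: [-0.1, -0.3, -0.3]
grip_width: 0.997
```

Run:
```python
from h import *
o=bot.get_obs(); print(o['clock'],o['ee_pos'],o['ee_rot'],o['joint_positions'])
```

```text
9.85 [209.904  42.923 374.971] [[ 0.109  0.953  0.282]
 [ 0.028  0.281 -0.959]
 [-0.994  0.113  0.004]] [-0.009 -0.907  1.821  0.034  2.118 -0.276]
```

Emit:
apply_moves(motion=[0,-40,0,0,0,0,-40,0,0,0])

```text
clock: 10.1
ee_pos: [189.3, 28.9, 395.8]
ee_rot: [[0.067, 0.957, 0.283], [0.022, 0.282, -0.959], [-0.998, 0.07, -0.002]]
force: [0.4, 0.3, -0.0]
grip_width: 0.605
```

Run:
```python
from h import *
o=bot.get_obs(); print(o['clock'],o['ee_pos'],o['ee_rot'],o['joint_positions'])
```

```text
10.1 [189.326  28.875 395.824] [[ 0.067  0.957  0.283]
 [ 0.022  0.282 -0.959]
 [-0.998  0.07  -0.002]] [-0.081 -0.907  1.773  0.034  2.211 -0.347]
```

Emit:
apply_moves(motion=[0,-40,0,0,0,0,-40,0,0,0,0,-30,0,0,0])

```text
clock: 10.48
ee_pos: [155.0, 0.3, 432.8]
ee_rot: [[0.015, 0.959, 0.283], [0.019, 0.283, -0.959], [-1.0, 0.019, -0.014]]
force: [0.1, -0.6, 0.0]
grip_width: 0.001
```

Run:
```python
from h import *
o=bot.get_obs(); print(o['clock'],o['ee_pos'],o['ee_rot'],o['joint_positions'])
```

```text
10.475 [154.986   0.34  432.803] [[ 0.015  0.959  0.283]
 [ 0.019  0.283 -0.959]
 [-1.     0.019 -0.014]] [-0.278 -0.907  1.687  0.031  2.353 -0.543]
```

Emit:
apply_moves(motion=[0,41.5,-7,0,0,10,41.5,-7,0,0,20,41.5,-7,0,0,25,41.5,-7,0,0,25,41.5,-7,0,0,25,41.5,-7,0,0,25,41.5,-7,0,50,25,41.5,-7,0,100,25,41.5,-7,0,100,20,41.5,-7,0,100,0,0,0,0,100,0,0,0,0,100])

```text
clock: 11.98
ee_pos: [536.6, 188.7, 240.8]
ee_rot: [[0.014, 0.959, 0.283], [0.019, 0.282, -0.959], [-1.0, 0.019, -0.015]]
force: [-0.3, -1.1, 0.2]
grip_width: 1.0
```

Run:
```python
from h import *
snap('wrist','wrist7.png');o=bot.get_obs(); print(o['clock'],o['ee_pos'],o['ee_rot'],o['joint_positions'])
```

```text
12.025 [536.496 188.571 241.69 ] [[ 0.016  0.959  0.282]
 [ 0.02   0.282 -0.959]
 [-1.     0.021 -0.014]] [ 0.266  0.16   1.287  0.015  1.675 -0.019]
```

View pics/wrist7.png

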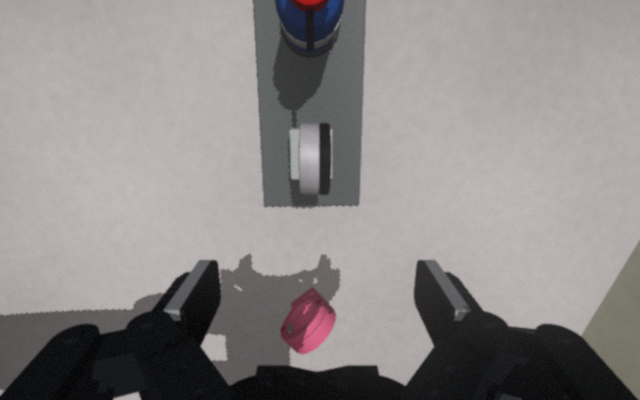

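Run:
```python
from h import *
W=load('wrist7'); g=cv2.resize(W['frame'][110:210,270:360],None,fx=6,fy=6,interpolation=cv2.INTER_CUBIC); cv2.imwrite('pics/d.png',g[:,:,::-1])
```

```text
(no output)
```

View pics/d.png

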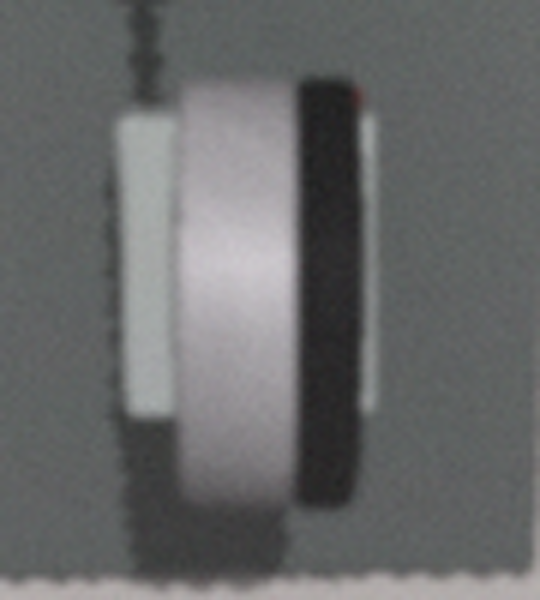

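Run:
```python
from h import *
W=load('wrist7'); q=lambda u,v:(270+u/6,110+v/6)
o=ray(W,(0,0))[0]; print('cam',o)
a=np.radians(15.9); ax=np.array([np.cos(a),np.sin(a)]); ay=np.array([-ax[1],ax[0]])
for v in (200,270,340):
    L,R=plane(W,q(178,v),105),plane(W,q(361,v),105); print(v,L@[*ax,0],R@[*ax,0],(L+R)[:2]@ax/2)
# lateral: tangent planes; in (s=along ay, z) plane circle r=32 at (s,73)
from scipy.optimize import brentq
def perp(s,uv):
    d=ray(W,uv)[1]; d2=np.array([d[:2]@ay,d[2]]); d2/=np.linalg.norm(d2); r=np.array([s-o[:2]@ay,73-o[2]]); return r[0]*d2[1]-r[1]*d2[0]
s0=np.array([530,207])@ay
for s in s0+np.arange(-8,9,2): print(s-s0,perp(s,q(290,80)),perp(s,q(290,505)))
print('yaw', [np.degrees(np.arctan2(*((plane(W,q(x1,150),105)-plane(W,q(x2,430),105))[[1,0]]))) for x1,x2 in ((178,177),(362,359))])
```

```text
cam [511.797 260.342 373.666]
200 555.3121775337804 579.5878618364511 567.4500196851159
270 555.2499116281678 579.7696252110404 567.5097684196041
340 555.18638285473 579.9550817082282 567.5707322814792
-8.0 43.133933356769475 -20.44751337925478
-6.0 41.138816327756075 -22.3711640891809
-4.0 39.143699298742675 -24.29481479910703
-2.0 37.14858226972929 -26.21846550903316
0.0 35.15346524071589 -28.14211621895928
2.0 33.15834821170249 -30.06576692888541
4.0 31.1632311826891 -31.98941763881153
6.0 29.168114153675706 -33.91306834873766
8.0 27.172997124662306 -35.83671905866378
yaw [np.float64(105.31019602084213), np.float64(106.40151845905292)]
```

Emit:
apply_moves(motion=[20,-3,-21,0,100,40,0,0,0,100,40,0,0,0,100,30,0,0,0,100,19.5,0,0,0,100,0,0,0,0,100])

```text
clock: 12.78
ee_pos: [529.2, 210.5, 91.0]
ee_rot: [[0.013, 0.959, 0.282], [0.019, 0.282, -0.959], [-1.0, 0.018, -0.015]]
force: [-0.0, 0.3, -0.1]
grip_width: 0.999
```

Run:
```python
from h import *
snap('wrist','wrist8.png');o=bot.get_obs(); print(o['clock'],o['ee_pos'],o['force'])
```

```text
12.825 [529.959 210.791  92.25 ] [ 0.808 -0.342 -0.135]
```

View pics/wrist8.png

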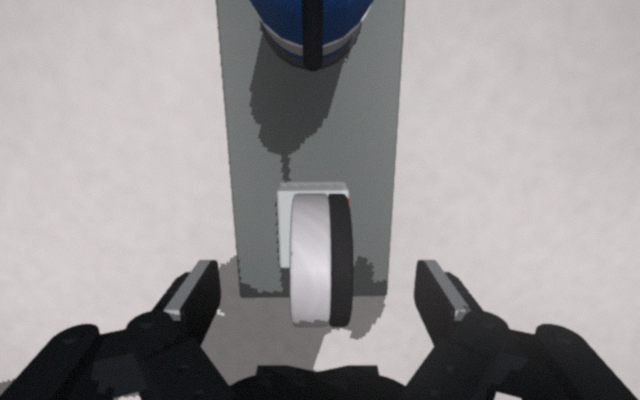

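The ring is centred between the fingers, with its midpoint at column 321 against 317 for the fingers. Closing now.

Emit:
apply_moves(motion=[0,0,0,0,60,0,0,0,0,40,0,0,0,0,20,0,0,0,0,0,0,0,0,0,0,0,0,0,0,0,0,0,0,0,0])

```text
clock: 13.7
ee_pos: [530.0, 210.9, 91.7]
ee_rot: [[0.015, 0.959, 0.282], [0.02, 0.282, -0.959], [-1.0, 0.02, -0.015]]
force: [-0.8, -0.8, 4.8]
grip_width: 0.292
```

Run:
```python
from h import *
snap('wrist','wrist9.png');o=bot.get_obs(); print(o['clock'],o['ee_pos'],o['force'],o['grip_width'])
```

```text
13.75 [529.965 210.881  91.692] [-0.492 -0.033  4.671] 0.2914285155478329
```

View pics/wrist9.png

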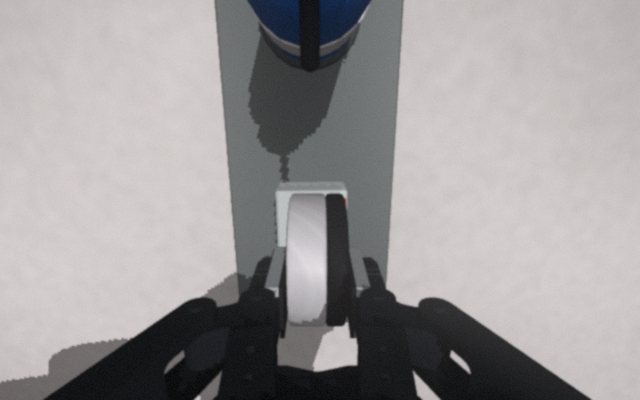

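The grip is on at an opening of about 25 mm. Lifting and checking.

Emit:
apply_moves(motion=[-10,0,0,0,0,-25,0,0,0,0,-40,0,0,0,0,-45,0,0,0,0,-45,0,0,0,0,-45,0,0,0,0,-45,0,0,0,0,-45,0,0,0,0,-40,0,0,0,0,0,10,40,0,0,0,10,40,0,0,0,10,30,0,0,0,0,0,7.4,0,0,0,0,0,0])

```text
clock: 15.5
ee_pos: [584.9, 106.9, 429.4]
ee_rot: [[0.012, 0.988, 0.157], [0.019, 0.157, -0.987], [-1.0, 0.015, -0.017]]
force: [0.9, -0.4, -2.4]
grip_width: 0.289
```

Run:
```python
from h import *
snap('wrist','wrist10.png');o=bot.get_obs(); print(o['clock'],o['ee_pos'],o['ee_rot'],o['joint_positions'],o['force'],o['grip_width'])
```

```text
15.55 [584.762 107.196 429.632] [[ 0.013  0.987  0.159]
 [ 0.019  0.159 -0.987]
 [-1.     0.016 -0.017]] [ 0.111  0.305  0.743  0.02   2.079 -0.038] [-0.635  0.308 -1.322] 0.28968080168595867
```

View pics/wrist10.png

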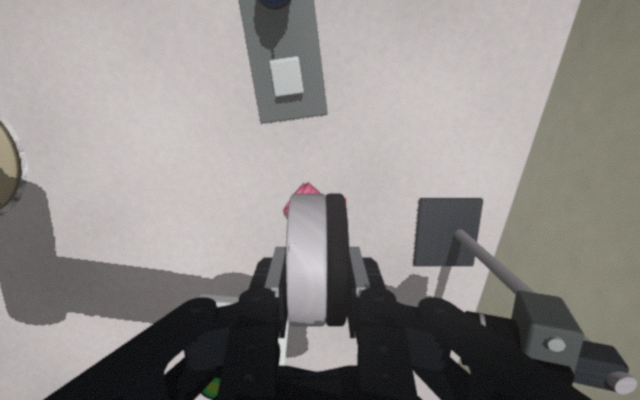

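Adapter is held, and the block is empty. Now raise and push outward for the lean.

Emit:
apply_moves(motion=[-50,0,0,0,0,-50,0,0,0,0,-30,30,0,0,0,-20,45,2,0,0,-20,45,2,0,0,-20,45,2,0,0,-20,45,2,0,0])

```text
clock: 16.42
ee_pos: [649.2, 104.9, 517.7]
ee_rot: [[0.125, 0.98, 0.157], [0.039, 0.153, -0.987], [-0.991, 0.13, -0.019]]
force: [-0.4, 0.2, -2.6]
grip_width: 0.294
```

Run:
```python
from h import *
o=bot.get_obs(); print(o['clock'],o['ee_pos'],o['ee_rot'],o['joint_positions'],o['force'],o['grip_width'])
```

```text
16.425 [649.229 104.912 517.688] [[ 0.125  0.98   0.157]
 [ 0.039  0.153 -0.987]
 [-0.991  0.13  -0.019]] [ 0.093  0.625  0.121  0.035  2.266 -0.039] [-0.397  0.183 -2.552] 0.29436126094411186
```

Emit:
apply_moves(motion=[-25,45,8,0,0,-25,45,8,0,0,-25,45,8,0,0,-25,45,8,0,0])

```text
clock: 16.92
ee_pos: [682.2, 79.4, 522.9]
ee_rot: [[0.233, 0.96, 0.156], [0.054, 0.147, -0.988], [-0.971, 0.238, -0.017]]
force: [-0.6, -0.3, -1.3]
grip_width: 0.292
```

```bash
cat > st.py <<'E'
from h import *
R=axes(np.radians(9.0)); 
o=bot.get_obs(); E=np.array(o['ee_rot'])
print(o['clock'],o['ee_pos'],E,o['joint_positions'],o['force'],o['grip_width'])
# adapter axes from tool: x=toolY, z=-toolX, y=z×x
A=np.array([E[:,1],np.cross(-E[:,0],E[:,1]),-E[:,0]]).T
from scipy.spatial.transform import Rotation as Ro
print('err in focus frame (deg)',np.degrees(Ro.from_matrix(R.T@A).as_rotvec()))
E
python3 st.py
```

```text
16.925 [682.206  79.435 522.867] [[ 0.233  0.96   0.156]
 [ 0.054  0.147 -0.988]
 [-0.971  0.238 -0.017]] [ 0.045  0.625  0.122  0.052  2.157 -0.076] [-0.559 -0.26  -1.272] 0.2917905035621395
err in focus frame (deg) [ 0.928  6.278 -0.311]
```

Emit:
apply_moves(motion=[-25,45,13,0,0,-25,45,13,0,0,-25,45,13,0,0,-25,45,13,0,0])

```text
clock: 17.42
ee_pos: [703.9, 40.1, 544.2]
ee_rot: [[0.344, 0.926, 0.154], [0.063, 0.141, -0.988], [-0.937, 0.35, -0.01]]
force: [0.5, 0.2, -1.7]
grip_width: 0.291
```

```bash
python3 st.py
```

```text
17.425 [703.889  40.143 544.152] [[ 0.344  0.926  0.154]
 [ 0.063  0.141 -0.988]
 [-0.937  0.35  -0.01 ]] [-0.022  0.605  0.122  0.08   2.061 -0.125] [ 0.453  0.153 -1.663] 0.29052020511571003
err in focus frame (deg) [ 0.472 -0.439 -0.34 ]
```

The tool orientation is within 0.5° of the needed one. I'll move off the limit, then descend to the focus parallel to the lens face.

Emit:
apply_moves(motion=[0,-38,18,0,0,0,-38,18,0,0,0,-38,18,0,0,0,-38,18,0,0,35,0,0,0,0,42,0,0,0,0,42,0,0,0,0,42,0,0,0,0,42,0,0,0,0,30,0,0,0,0,9,0,0,0,0,0,0,0,0,0,0,0,0,0,0])

```text
clock: 19.05
ee_pos: [664.1, -32.6, 269.4]
ee_rot: [[0.346, 0.926, 0.154], [0.062, 0.141, -0.988], [-0.936, 0.351, -0.009]]
force: [-0.8, -0.1, -1.1]
grip_width: 0.287
```

```bash
python3 st.py
python3 - <<'E'
from h import *
for n in ('wrist','scene','top'): snap(n,n+'11.png')
for n,(x,y,w,h) in {'scene11':(260,190,100,70),'top11':(280,90,100,75)}.items():
    g=cv2.resize(load(n)['frame'][y:y+h,x:x+w],None,fx=7.8,fy=7.8,interpolation=cv2.INTER_CUBIC); cv2.imwrite(f'pics/z_{n}.png',np.clip(g.astype(float)*1.5,0,255).astype('uint8')[:,:,::-1])
E
```

```text
19.05 [664.11  -32.644 269.427] [[ 0.346  0.926  0.154]
 [ 0.062  0.141 -0.988]
 [-0.936  0.351 -0.009]] [-0.151  0.186  1.236  0.116  1.379 -0.306] [-0.752 -0.083 -1.108] 0.2873839087913704
err in focus frame (deg) [ 0.43  -0.515 -0.304]
```

View pics/wrist11.png

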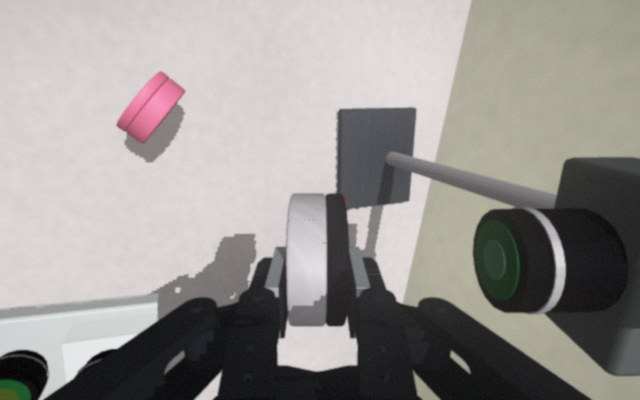

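View pics/z_scene11.png

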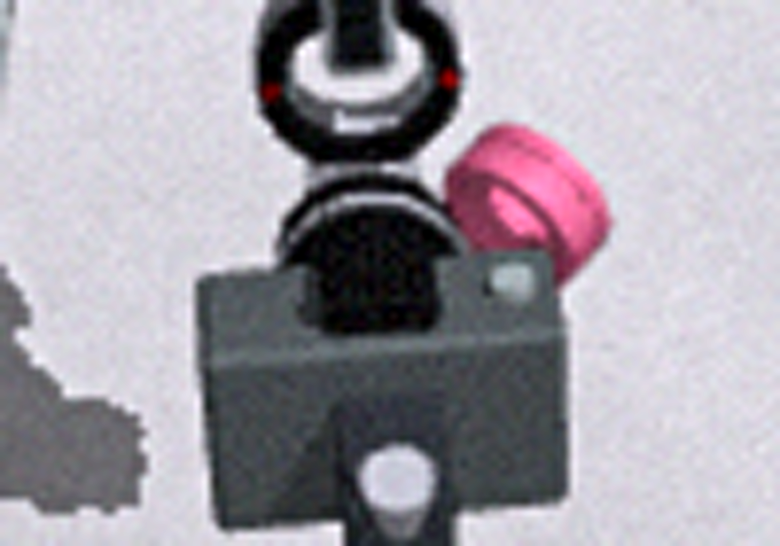

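View pics/z_top11.png

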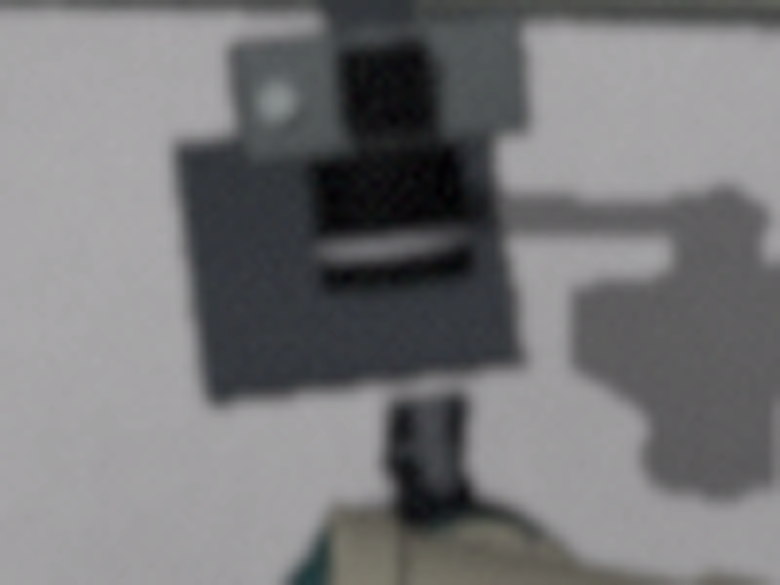

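Run:
```python
from h import *
S,W=load('scene11'),load('wrist11')
def red(c,roi):
    x,y,w,h=roi; f=c['frame'].astype(int)[y:y+h,x:x+w]; m=((f[:,:,0]-f[:,:,1]>35)&(f[:,:,0]-f[:,:,2]>25)).astype('uint8')
    n,l,s,ce=cv2.connectedComponentsWithStats(m); return [(int(s[i,4]),ce[i]+[x,y]) for i in range(1,n)]
rs=red(S,(290,192,35,18)); rw=red(W,(335,185,25,60)); print(rs,rw)
# glass in wrist11
f=cv2.GaussianBlur(W['frame'],(3,3),0).astype(int); m=((f[:,:,1]-f[:,:,0]>9)&(f[:,:,1]-f[:,:,2]>2)).astype('uint8'); m[:,:460]=0
n,l,s,ce=cv2.connectedComponentsWithStats(m); i=1+np.argmax(s[1:,4]); ct=max(cv2.findContours((l==i).astype('uint8'),0,2)[0],key=cv2.contourArea); e=cv2.fitEllipse(cv2.convexHull(ct)); print('glass',s[i],e)
X=np.array([756.4,-21.3,279.8]); R=axes(np.radians(9.0)); t=np.linspace(0,6.283,200)
P=np.array([proj(W,X+R@[0,20*np.cos(a),20*np.sin(a)]) for a in t]).astype('float32'); print('pred',P.min(0),P.max(0),cv2.fitEllipse(P))
# same for scene / expected dots at current tool pose
o=bot.get_obs(); E=np.array(o['ee_rot']); C=o['ee_pos']+18.7*E[:,0]; A=np.array([E[:,1],np.cross(-E[:,0],E[:,1]),-E[:,0]]).T
print('C est',C)
for sgn in (1,-1): 
    D=C+A@[13,sgn*27.5,0]; print('dot',sgn,proj(S,D),proj(W,D))
g=cv2.resize(W['frame'][180:340,260:380],None,fx=4.5,fy=4.5,interpolation=cv2.INTER_CUBIC); cv2.imwrite('pics/e.png',np.clip(g.astype(float)*1.3,0,255).astype('uint8')[:,:,::-1])
```

```text
[(5, array([317.2, 199.6])), (3, array([294.333, 201.333])), (14, array([322.571, 207.857]))] [(13, array([345.077, 201.154]))]
glass [ 476  221   45   79 2738] ((497.7853698730469, 260.01348876953125), (43.40369415283203, 79.88724517822266), 171.9518585205078)
pred [476.794 218.086] [519.475 297.833] ((498.1347961425781, 257.9585876464844), (41.64417266845703, 80.29609680175781), 172.16433715820312)
C est [670.392 -31.433 251.132]
dot 1 [317.344 200.169] [345.314 202.956]
dot -1 [294.435 201.98 ] [342.701 302.536]
```

View pics/e.png

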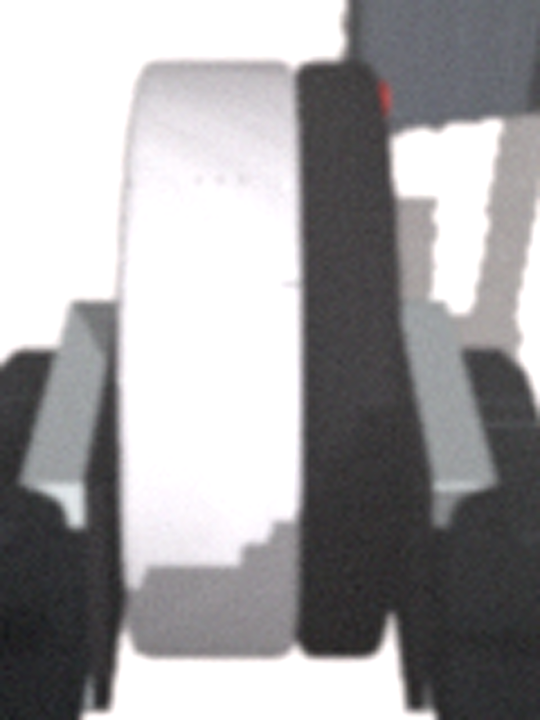

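The dots and glass land within 2 px of prediction. I'll refine the glass position with the third view and work out the last shift.

Run:
```python
from h import *
W=load('wrist11'); X0=np.array([756.4,-21.3,279.8]); R=axes(np.radians(9.0))
u=np.array([497.79,260.01])-(np.array([498.13,257.96])-proj(W,X0))
X,r=tri((load('wrist5'),(456.94,163.15)),(load('wrist6'),(607.44,120.2)),(W,u)); print(X,r)
F=X-100*R[:,0]; o=bot.get_obs(); E=np.array(o['ee_rot']); C=o['ee_pos']+18.7*E[:,0]+np.array([0,.4,.3])
print('F',F,'C',C,'in tool axes',(F-C)@E,'in focus',(C-F)@R)
```

```text
[755.309 -21.577 280.941] [0.5, 0.1, 0.4]
F [662.528 -36.272 246.652] C [670.392 -31.033 251.432] in tool axes [ 1.438 -9.696  4.009] in focus [9.706 3.945 1.546]
```

Emit:
apply_moves(motion=[1.4,-9.7,4,0,0,0,0,0,0,0,0,0,0,0,0,0,0,0,0,0])

```text
clock: 19.7
ee_pos: [656.0, -37.7, 262.4]
ee_rot: [[0.343, 0.927, 0.154], [0.063, 0.141, -0.988], [-0.937, 0.348, -0.01]]
force: [-0.3, 0.5, -2.3]
grip_width: 0.291
```

```bash
python3 st.py
python3 - <<'E'
from h import *
S,W=snap('scene','scene12.png'),snap('wrist','wrist12.png')
X=np.array([755.3,-21.6,280.9]); R=axes(np.radians(9.0)); F=X-100*R[:,0]
o=bot.get_obs(); E=np.array(o['ee_rot']); C=o['ee_pos']+18.7*E[:,0]+np.array([0,.4,.3]); print('C-F in focus',(C-F)@R, np.abs(o['joint_velocities']).max())
for sgn in (1,-1): print(proj(S,F+R@[13,sgn*27.5,0]),proj(W,F+R@[13,sgn*27.5,0]))
def red(c,roi):
    x,y,w,h=roi; f=c['frame'].astype(int)[y:y+h,x:x+w]; m=((f[:,:,0]-f[:,:,1]>35)&(f[:,:,0]-f[:,:,2]>25)).astype('uint8')
    n,l,s,ce=cv2.connectedComponentsWithStats(m); return [(int(s[i,4]),(ce[i]+[x,y]).round(1)) for i in range(1,n)]
print(red(S,(285,190,35,18)),red(W,(335,185,25,60)))
f=cv2.GaussianBlur(W['frame'],(3,3),0).astype(int); m=((f[:,:,1]-f[:,:,0]>9)&(f[:,:,1]-f[:,:,2]>2)).astype('uint8'); m[:,:460]=0
n,l,s,ce=cv2.connectedComponentsWithStats(m); i=1+np.argmax(s[1:,4]); t=np.linspace(0,6.283,200)
P=np.array([proj(W,X+R@[0,20*np.cos(a),20*np.sin(a)]) for a in t]); print('glass bbox',s[i][:4],'pred',P.min(0),P.max(0)-P.min(0))
E
```

```text
19.7 [655.963 -37.672 262.4  ] [[ 0.343  0.927  0.154]
 [ 0.063  0.141 -0.988]
 [-0.937  0.348 -0.01 ]] [-0.162  0.168  1.269  0.12   1.369 -0.319] [-0.294  0.488 -2.32 ] 0.29081571646829724
err in focus frame (deg) [ 0.484 -0.337 -0.317]
C-F in focus [-0.61   0.301 -1.372] 0.0017156205973421423
[315.556 198.651] [347.932 204.062]
[292.853 200.357] [345.706 305.204]
[(5, array([315.2, 198.6])), (3, array([292.7, 200.3]))] [(12, array([345.2, 200.8]))]
glass bbox [500 217  52  81] pred [500.385 215.116] [50.64  82.656]
```

View pics/scene12.png

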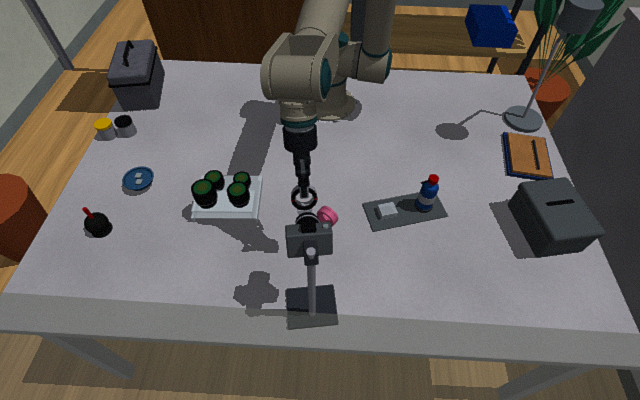

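Everything agrees to 1–2 mm. One small trim, then hand in.

Emit:
apply_moves(motion=[-1,0.8,1,0,0,0,0,0,0,0,0,0,0,0,0,0,0,0,0,0])

```text
clock: 20.3
ee_pos: [656.4, -38.6, 263.4]
ee_rot: [[0.343, 0.927, 0.154], [0.063, 0.141, -0.988], [-0.937, 0.348, -0.01]]
force: [-0.3, 0.1, -2.5]
grip_width: 0.29
```

```bash
python3 st.py
python3 - <<'E'
from h import *
R=axes(np.radians(9.0)); F=np.array([755.3,-21.6,280.9])-100*R[:,0]
o=bot.get_obs(); E=np.array(o['ee_rot']); C=o['ee_pos']+18.7*E[:,0]+np.array([0,.4,.3]); print('C-F',(C-F)@R,np.abs(o['joint_velocities']).max())
bot.close_job()
E
```

```text
20.3 [656.425 -38.581 263.418] [[ 0.343  0.927  0.154]
 [ 0.063  0.141 -0.988]
 [-0.937  0.348 -0.01 ]] [-0.163  0.17   1.265  0.12   1.371 -0.32 ] [-0.264  0.06  -2.525] 0.28966276733650603
err in focus frame (deg) [ 0.49  -0.319 -0.317]
C-F [ 0.039 -0.75  -0.464] 0.0018448465786489233
the job is handed in; nothing more can be done
```

I pressed the nozzle cap fully down and let it spring back. Then I picked the adapter up and handed the job in at 20.3 s, with the adapter held still at the focus in front of the camera.

- **Cap:** it took 25 N at about 6.4 mm below its rest height, so it reached its stop. The scene camera afterwards showed it back at its original height.
- **Tilt:** the moves have no tilt command. I got the 0.35 rad lean by pushing the arm against its outer reach limit, high up and clear of the camera.
- **Final pose:** by tool pose and my camera measurements, the ring centre is within about 1 mm of the focus. The orientation is within about 0.5° on each axis, and the arm is at rest.
- **Disagreement:** before a last 1 mm trim, the scene view put the red dots within 0.4 px of where they should be. The wrist view disagreed by about 3 px, roughly 1.5 mm sideways, which is within the cameras' 2 mm calibration. I split the difference with the trim and took no picture after it.
- **Bystanders:** the four lenses stood on their risers in the last scene picture. The force readings showed no contact with the inspection camera.

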